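Stand the dropper bottle back in its tray

ROBOT

A 6-joint arm with a two-finger parallel gripper is mounted at the origin on a cart in front of the work surface, level with it; the furniture and walls round the work are solid. World frame = base frame: x ahead of the robot, y to its left, z up, the work surface at z = 0. Lengths are in m, angles in rad, forces in N, time in s.
With the tool pointing down it reaches from about 0.3 to 0.875 m from the base axis. Payload 6.4 kg.
Tool frame: the origin (TCP) lies at the very end of the fingers, on their centre line; the grasp point (between the pads) lies 19 mm behind it; z points along the fingers, y is the line along which they close (so a half turn about z gives the same grasp; the last joint's range is limited). The gripper opens to 85 mm and grips with 20 to 120 N. Pads are 22 mm wide; open, the fingers measure 114 mm over their backs; the gripper's body (76 mm by 85 mm) begins 54 mm behind the grasp point. The pads swing forward as they close: fully open they stand 13 mm farther back than shut.
Start: joints at [1.136, 0.181, 1.607, -0, 1.354, -0.206], TCP at [0.13, 0.56, 0.198] pointing down, gripper open.
Joint ranges: [-2.99, 2.99], [-0.89, 2.07], [0.3, 2.58], [-1.14, 4.28], [0, 2.63], [-3.12, 3.12]. Speed limits (rad/s): [2.57, 2.57, 3.01, 3.14, 3.14, 3.14].

INTERFACE

Orientations are given as a unit quaternion [w, x, y, z].
In Python, from bench import ctrl gives the robot as it stands.
- The arm moves only by the tool jog_arm, called after "Emit:" by a JSON object that holds its "name" and its "arguments", one argument or row to a line. Schema: {"type":"object","properties":{"plan":{"type":"array","items":{"type":"array","prefixItems":[{"type":"array","items":{"type":"number"},"minItems":3,"maxItems":3},{"type":"array","items":{"type":"number"},"minItems":3,"maxItems":3},{"type":"number"}],"minItems":3,"maxItems":3},"minItems":1,"maxItems":10},"only":{"type":"string"},"quiet":{"type":"boolean"},"lines":{"type":"string"}},"required":["plan"],"additionalProperties":false}. plan is a list of rows, 1 to 10 of them, each written [[dx, dy, dz], [rx, ry, rz], opening]: dx, dy, dz in normalised numbers (1 is 0.4 m), then a rotation vector rx, ry, rz in a scale on which 1.0 is 120 degrees, then the opening from 0.0 (shut) to 1.0 (fully open); each row is the pose to reach, as a shift and turn from the pose commanded when the call began, along the tool's axes at that moment; what a row does not reach only later rows make up. A row lasts 1/8 s, in which the tool goes at most 0.0625 m and 0.188 rad, less where a joint would pass 70% of its speed; a pose out of reach is approached as far as the arm can. The fingers move at their own pace and stop on an object; the grip force is fixed at half the most. Time passes only in rows, so rows that do not move let the fingers close. The tool returns the time, the measured TCP pose, the force, the opening and the grip force at its end. only (a regular expression) keeps the lines of the reply that match it, lines (a string "A,B") keeps lines A to B, and quiet returns only ok. Shift and turn numbers lie between -1 and 1, and a call with a number outside is refused. Input that does not fit is refused with a message, and nothing moves.
- ctrl.get_obs(): the state, without advancing time (a new reading comes with each control period).
- ctrl.camera(name): name is "side" or "top" or "wrist"; returns the picture (384x512x3 uint8, blue, green, red); there is no depth.
- ctrl.camera_params(name): a dict with "fovy" (degrees; the focal length in pixels is half the picture's height over the tangent of half this angle, whatever the lens; pixels are square), "cx", "cy" (the principal point, pixels), "view" (4x4, takes a point from world to camera coordinates). Camera axes: x right, y up, looking along -z (the intrinsics and any distortion apply to the point x, -y, -z); pixel columns grow to the right and rows downward; lengths in m; the calibration is good to about 2 mm. A picture is of the moment at which its call begins: read the wrist's pose just before it. camera_params takes no time and is no camera call; for the wrist camera it gives the pose at the moment of the call.
- ctrl.hand_in(): hands the job in; it is judged then, once.
The state is a dict: "time_s": time; "q": joint angles; "dq": joint speeds; "joint_efforts": joint torques, N m; "eef_pos": TCP position; "eef_rot": TCP orientation; "wrist_force": force on the tool from outside, world axes, zero at the start; "torque": the same for the moment, N m; "opening": opening from 0.0 (shut) to 1.0 (fully open); "grasp_force": force on a finger pad.
Only numpy, scipy, OpenCV 4.12 (cv2) and the standard library are available. Lean on these libraries where they do the work, as an engineer would, in place of code of your own. Each camera call takes 0.05 s, during which the arm holds its last target. There are 200 camera calls.

TASK

A brown dropper bottle leans in the slanted metal rest. Take it out and stand it upright in the middle of the empty half of the grey tray, letting go only once its base is down on the tray floor. Draw back and watch for about two seconds that it stays standing without wobbling; leave the other bottles where they stand.

Things in the scene. Friction and masses are not known exactly. Their poses are not given: they have to be found in the camera images.
- bottle: Brown dropper bottle, white pointed cap, 92 mm tall, 0.03 to 0.07 kg, loose. Body 33 mm in diameter from base to 61 mm up (grip it there), then collar 20 mm, nozzle 13 mm. Origin: centre of the flat base; z along the bottle to the cap. Starts in the rest, axis 60 degrees above level, cap end up: it must turn 30 degrees to stand. Lifts straight up out of the rest.
- bottle_rest: Fixed metal rest: base plate 74x60x8 mm, sloping bed of rails and foot lip at most 24 mm wide, narrower than the bottle, whose sides stay free for the fingers. Origin on the worktop under the bed; x level, the way the cap leans; y level, across. The bottle's base centre starts at (-26, 0, 34) mm in this frame, its axis along (cos 60, 0, sin 60 degrees). A monitor stands close behind.
- tray: Fixed grey slide tray, 110 x 200 mm, 10 mm high; floor 3 mm thick, rim 4 mm wide; an 8 mm high rib across its middle parts it into halves of 102 x 94 mm. Origin: centre of its underside; y along the 200 mm length, towards the empty half, the one nearer the robot; z up. A tall analyser stands to its left, the monitor to its right.
- empty_half (a point): Middle of the empty half of the tray, on top of its floor (3 mm above the worktop); axes as the tray's. The bottle's base centre is to come here.
- tray_bottle: Another brown dropper bottle, with a black cap, 31 mm in diameter and 88 mm tall, that stands in the far half of the tray, loose. Origin at the centre of its base, z up. Not to be knocked over or shifted.
- white_dropper: Bystander: white dropper bottle with a blue cap, 35 mm in diameter and 96 mm tall, standing loose on the worktop to the left. Origin at the centre of its base, z up.
- strip_bottle: Bystander: round bottle with a black screw cap, 52 mm in diameter and 114 mm tall, standing loose on the worktop to the left. Origin at the centre of its base, z up.

How it is judged:
On the way, in this order (a step that is already met when the one before it is completed fails the run):
1. the bottle is lifted from the rest in the gripper (50 mm or more from its start) (contact force between the fingers and bottle above 0.3 N and distance of bottle from where it was at the start of the episode above 0.05 m), for 0.1 s.
2. still held, it is brought down upright (within 15 degrees) in the empty half, its base less than 10 mm over the tray floor and within 25 mm of the middle (contact force between the fingers and bottle above 0.3 N and horizontal distance between bottle and empty_half below 0.025 m and z of bottle in the frame of empty_half below 0.01 m and angle between bottle's own z axis and vertical below 0.26 rad), for 0.05 s.
3. released, it stands by itself and at rest for one second (horizontal distance between bottle and empty_half below 0.025 m and z of bottle in the frame of empty_half below 0.004 m and angle between bottle's own z axis and vertical below 0.12 rad and contact force between the fingers and bottle below 0.05 N and linear speed of bottle below 0.03 m/s and angular speed of bottle below 0.3 rad/s), for 1 s.
At the end, for the whole second after the job is handed in: The brown dropper bottle with the white cap stands by itself on the floor of the tray's empty half: base centre within 25 mm of the half's middle and under 4 mm above the floor, upright within 7 degrees, at rest and not touched by the fingers (all of step 3).
It fails at once if the bottle in the far half of the tray is shifted by more than 20 mm or knocked over (distance of tray_bottle from where it was at the start of the episode above 0.02 m or angle between tray_bottle's own z axis and vertical above 0.4 rad).
It fails at once if the white dropper bottle or the strip bottle is shifted by more than 30 mm or knocked over (distance of any of white_dropper, strip_bottle from where it was at the start of the episode above 0.03 m or angle between any of white_dropper, strip_bottle's own z axis and vertical above 0.4 rad).
It also fails if it takes over 48 s, if anything falls off the work surface, if the arm or the gripper's body presses on something with over 40 N, if the wrist force passes 120 N, or if a joint passes its speed limit or range.

## Working session

There is one attempt and no reset: what is moved stays moved. The work goes in short steps, Python scripts to look and compute and a tool call to move; the robot and the scene stay as the last step left them, time stands still between calls to the robot, and variables do not carry over. Pictures are saved under pics/ and viewed, at most 10 in all, crops included, and the job is handed in when it is done.

```bash
ls; mkdir -p pics; python3 - <<'E'
from bench import ctrl
import cv2,numpy as np
np.set_printoptions(precision=4,suppress=True)
for n in("side","top"):
    im=ctrl.camera(n); cv2.imwrite(f"pics/{n}0.png",im); p=ctrl.camera_params(n); print(n,p)
o=ctrl.get_obs(); print(o)
E
```

```text
bench.py
pics
side {'fovy': 46.82164123415888, 'cx': 250.39933193445358, 'cy': 182.7810706142936, 'view': array([[ 0.5854, -0.8106,  0.0149, -0.2776],
       [ 0.6408,  0.4738,  0.6041, -0.4215],
       [-0.4968, -0.3441,  0.7968, -0.8195],
       [ 0.    ,  0.    ,  0.    ,  1.    ]])}
top {'fovy': 46.76872306660663, 'cx': 252.31947474269336, 'cy': 196.14706459774905, 'view': array([[ 0.0203, -0.9994, -0.0263,  0.061 ],
       [ 0.9811,  0.0149,  0.1931, -0.5351],
       [-0.1926, -0.0298,  0.9808, -1.2803],
       [ 0.    ,  0.    ,  0.    ,  1.    ]])}
{'time_s': 0.1, 'q': array([ 1.1357,  0.1815,  1.6079,  0.    ,  1.3538, -0.2063]), 'dq': array([-0.0014, -0.0018, -0.0028, -0.0018,  0.0008,  0.0004]), 'joint_efforts': array([  0.0003, -44.5873, -35.2241,  -0.0001,   0.0041,  -0.    ]), 'eef_pos': array([0.1301, 0.5595, 0.1971]), 'eef_rot': array([-0.0003,  0.1141,  0.9935, -0.0008]), 'wrist_force': array([-0.161 , -0.1585, -0.0833]), 'torque': array([ 0.0033,  0.0191, -0.0101]), 'grasp_force': 0.0, 'opening': 0.9999221028337076}
```

View pics/side0.png

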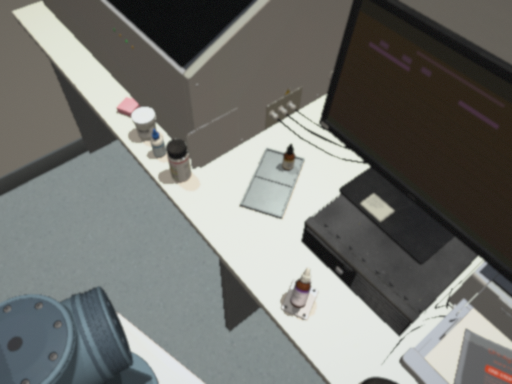

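View pics/top0.png

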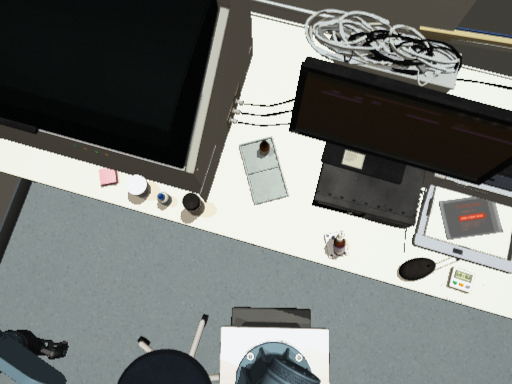

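The side view shows the tray (corners about 268,150 / 304,157 / 279,215 / 241,205) and the rest with the bottle at about (302,290). The top view shows the tray at about (240–287, 137–204) and the rest at about (336,244). Next I'll enlarge these areas.

```bash
python3 - <<'E'
import cv2,numpy as np
t=cv2.imread("pics/top0.png");s=cv2.imread("pics/side0.png")
f=lambda im,x,y,w,h,k:cv2.resize(im[y:y+h,x:x+w],None,fx=k,fy=k,interpolation=cv2.INTER_CUBIC)
# each 400x300 : tray k=4 (100x75), rest k=8 (50x37)
a=np.hstack([f(t,225,132,80,75,5)[:375],f(t,315,225,50,47,8)[:375]])
cv2.imwrite("pics/topc.png",a)
a=np.hstack([f(s,233,143,80,75,5),f(s,280,265,50,56,7)[:375]])
cv2.imwrite("pics/sidec.png",a)
E
```

```text
(no output)
```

View pics/topc.png

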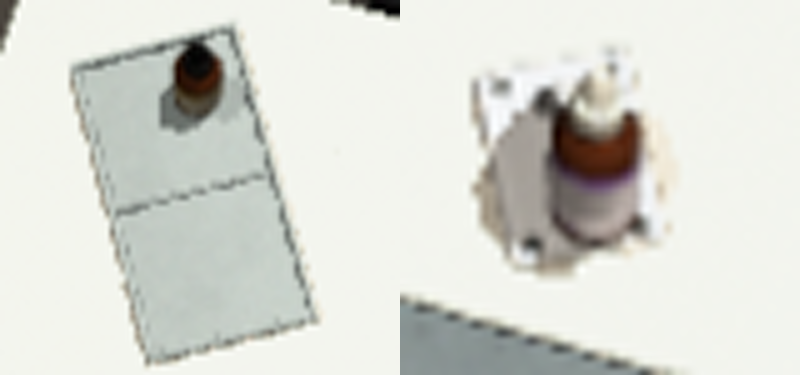

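View pics/sidec.png

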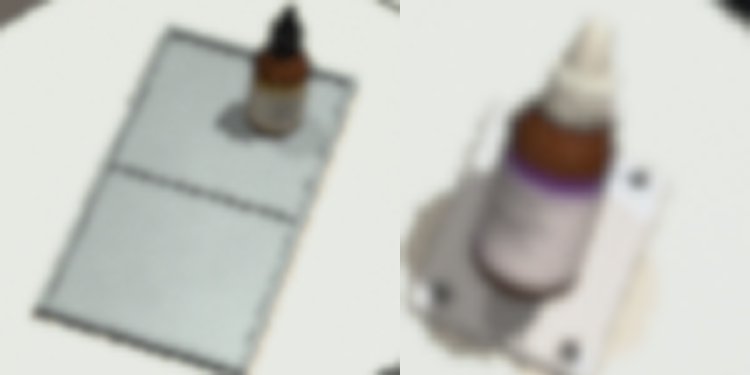

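Crop readings: the top crop shows tray corners (72,66), (235,27), (318,320), (148,364), rest-plate holes (500,88), (530,245), (640,225), (615,60) and the cap tip (603,72). The side crop shows tray corners (165,28), (355,80), (37,313), (245,375), three holes (640,180), (440,295), (568,350) and the tip (595,18). The tray is clear apart from the black-capped bottle in its far half. I'll fit poses from these.

```bash
cat > h.py <<'E'
import numpy as np
from bench import ctrl
from scipy.optimize import least_squares
np.set_printoptions(precision=4,suppress=True)
def proj(n,P):
    p=ctrl.camera_params(n); f=192/np.tan(np.radians(p["fovy"]/2)); P=np.atleast_2d(P)
    c=P@p["view"][:3,:3].T+p["view"][:3,3]
    return np.c_[p["cx"]+f*c[:,0]/-c[:,2], p["cy"]-f*c[:,1]/-c[:,2]]
def place(v,L):
    c,s=np.cos(v[2]),np.sin(v[2]); L=np.atleast_2d(L)
    return L@np.array([[c,s,0],[-s,c,0],[0,0,1]])+[v[0],v[1],0]
def body(r=.0165,h=.061):
    t=np.linspace(0,2*np.pi,60); return np.vstack([np.c_[r*np.cos(t),r*np.sin(t),0*t+z] for z in(0,h)])
E
python3 - <<'E'
from h import *
T=lambda a,k,o:(np.array(a,float)+.5)/k-.5+o
tt=T([(72,66),(235,27),(318,320),(148,364)],5,[225,132]); ts=T([(165,28),(355,80),(245,375),(37,313)],5,[233,143])
# tray local: y toward empty half (nearer robot); corners FL,FR,NR,NL -> tray x axis: y=(-1,0)world => x=(0,1) world(left)
C=np.array([(.055,-.1,.01),(-.055,-.1,.01),(-.055,.1,.01),(.055,.1,.01)])
def rt(v): return np.r_[(proj("top",place(v,C))-tt).ravel(),(proj("side",place(v,C))-ts).ravel()]
r=least_squares(rt,[.55,.05,-np.pi/2]); print("tray",r.x,np.degrees(r.x[2])); print(r.fun.reshape(-1,2))
e=place(r.x,[0,.049,.003]); print("empty",e)
ht=T(np.array([(500,88),(530,245),(640,225),(615,60)])-[400,0],8,[315,225]); hs=T(np.array([(640,180),(440,295),(568,350)])-[400,0],7,[280,265])
tipt=T([203,72],8,[315,225]); tips=T([195,18],7,[280,265])
bt=T([[153,0],[240,0],[0,247]],8,[315,225]); bs=T([[72,0],[215,0],[0,300]],7,[280,265])
def mod(v):
    a,b,ox=v[3:6]; H=np.array([(a+ox,b,.008),(-a+ox,b,.008),(-a+ox,-b,.008),(a+ox,-b,.008)])
    R=np.array([[.866,0,.5],[0,1,0],[-.5,0,.866]]).T  # rows: images of local axes
    R=np.array([[.866,0,-.5],[0,1,0],[.5,0,.866]])
    B=body()@R+[-.026,0,.034]; tip=np.array([[.020,0,.1137]])
    out=[]
    for n,h,tp,bb in(("top",ht,tipt,bt),("side",hs,tips,bs)):
        p=proj(n,place(v,H)); p=p if n=="top" else p[[3,1,2]]
        q=proj(n,place(v,B))
        out+=[(p-h).ravel(),(proj(n,place(v,tip))[0]-tp),[q[:,0].min()-bb[0,0],q[:,0].max()-bb[1,0],q[:,1].max()-bb[2,1]]]
    return np.concatenate(out)
r=least_squares(mod,[.4,-.15,.15,.03,.024,0],loss="soft_l1"); print("rest",r.x,np.degrees(r.x[2])); print(mod(r.x))
print("base",place(r.x,[-.026,0,.034]),"shoulder",place(r.x,[-.026+.0305,0,.034+.0528]))
o=ctrl.get_obs(); print(o["eef_pos"],o["eef_rot"])
E
```

```text
tray [ 0.6269  0.0391 -4.4346] -254.08407907425723
[[-0.6088 -0.0344]
 [ 0.2306 -0.9429]
 [ 0.626  -0.0119]
 [ 0.2768  0.2577]
 [-0.4069 -0.3338]
 [ 0.6259  0.177 ]
 [ 0.1147  0.5364]
 [-0.9732 -0.2861]]
empty [[0.5798 0.0257 0.003 ]]
rest [ 0.402  -0.1823  0.206   0.0302  0.0213 -0.0025] 11.804177414937186
[-0.6484 -0.2298 -0.0493 -0.2076  0.0322 -0.3524 -1.3108  0.6548 -0.3146
 -0.9837 -0.7491  0.595   0.116  -0.5025 -0.1928 -0.3561  0.081   0.3046
  0.3284  1.3201  0.1095 -0.9412  2.2639  1.4064]
base [[ 0.3766 -0.1877  0.034 ]] shoulder [[ 0.4065 -0.1814  0.0868]]
[0.1301 0.5595 0.1971] [-0.0003  0.1141  0.9935 -0.0008]
```

```bash
cat >> h.py <<'E'
from scipy.spatial.transform import Rotation as Ro
REST=np.array([.402,-.1823,.206]); EMPTY=np.array([.5798,.0257,.003])
def cur():
    o=ctrl.get_obs(); w,x,y,z=o["eef_rot"]; return o["eef_pos"],Ro.from_quat([x,y,z,w])
def tool(tilt,yaw):
    c,s=np.cos(yaw),np.sin(yaw); t=np.radians(tilt)
    y=np.array([-s,c,0]); z=np.array([np.sin(t)*c,np.sin(t)*s,-np.cos(t)])
    return Ro.from_matrix(np.c_[np.cross(y,z),y,z])
def rel(tcp,R):
    p,R0=cur(); return np.r_[R0.inv().apply(np.array(tcp)-p),(R0.inv()*R).as_rotvec()]
E
python3 - <<'E'
from h import *
R=tool(15,.206); print("way",rel([.36,.2,.26],R))
G=place(REST,[-.007,0,.0669])[0]; z=R.apply([0,0,1])
print(G,"pre",rel(G+z*.019-z*.1,R), G+z*(.019-.1))
E
```

```text
way [-0.3054 -0.2981 -0.0625 -0.0584 -0.2584 -0.4321]
[ 0.3951 -0.1837  0.0669] pre [-0.4077 -0.6725  0.0529 -0.0584 -0.2584 -0.4321] [ 0.3746 -0.188   0.1451]
```

Careful with the scale: shifts go in shares of 0.4 m and turns go in shares of 120 degrees. That gives: -0.305 m is -0.7625, -0.298 m is -0.745, -0.432 rad is -0.2063.

Emit:
{"name": "jog_arm", "arguments": {
  "plan": [
    [[-0.25,-0.25,-0.15],[0,-0.0477,-0.0716],1],
    [[-0.7625,-0.745,-0.155],[-0.0277,-0.1232,-0.2063],1],
    [[-0.7625,-0.745,-0.155],[-0.0277,-0.1232,-0.2063],1],
    [[-0.7625,-0.745,-0.155],[-0.0277,-0.1232,-0.2063],1],
    [[-0.7625,-0.745,-0.155],[-0.0277,-0.1232,-0.2063],1],
    [[-0.7625,-0.745,-0.155],[-0.0277,-0.1232,-0.2063],1],
    [[-0.7625,-0.745,-0.155],[-0.0277,-0.1232,-0.2063],1],
    [[-0.7625,-0.745,-0.155],[-0.0277,-0.1232,-0.2063],1],
    [[-0.7625,-0.745,-0.155],[-0.0277,-0.1232,-0.2063],1],
    [[-0.7625,-0.745,-0.155],[-0.0277,-0.1232,-0.2063],1]
  ]
}}

```text
time_s: 1.35
eef_pos: [0.3589, 0.2019, 0.2595]
eef_rot: [0.13, -0.103, 0.986, 0.014]
wrist_force: [1.1, 1.0, -1.1]
opening: 0.998
grasp_force: 0.0
```

```bash
python3 - <<'E'
from h import *
R=tool(15,.206); print(ctrl.get_obs()["q"])
G=place(REST,[-.007,0,.0669])[0]; z=R.apply([0,0,1])
print("pre",rel(G+z*(.019-.1),R))
E
```

```text
[ 0.2251 -0.4951  2.0926 -0.0031  1.2827 -1.5539]
pre [ 0.0927 -0.3849  0.0932  0.0019 -0.0004  0.0025]
```

Converted, -0.385 m is -0.9625, -0.18 m is -0.45.

Emit:
{"name": "jog_arm", "arguments": {
  "plan": [
    [[0.05,-0.15,0],[0,0,0],1],
    [[0.125,-0.45,0.05],[0,0,0],1],
    [[0.2325,-0.9625,0.2325],[0,0,0],1],
    [[0.2325,-0.9625,0.2325],[0,0,0],1],
    [[0.2325,-0.9625,0.2325],[0,0,0],1],
    [[0.2325,-0.9625,0.2325],[0,0,0],1],
    [[0.2325,-0.9625,0.2325],[0,0,0],1],
    [[0.2325,-0.9625,0.2325],[0,0,0],1],
    [[0.2325,-0.9625,0.2325],[0,0,0],1],
    [[0.2325,-0.9625,0.2325],[0,0,0],1]
  ]
}}

```text
time_s: 2.6
eef_pos: [0.3748, -0.188, 0.146]
eef_rot: [0.13, -0.103, 0.986, 0.014]
wrist_force: [-0.2, -0.1, -0.1]
opening: 1.0
grasp_force: 0.0
```

```bash
python3 - <<'E'
from h import *
import cv2
print(ctrl.get_obs()["q"])
p=ctrl.camera_params("wrist");im=ctrl.camera("wrist");cv2.imwrite("pics/w1.png",im)
R=np.array([[.866,0,-.5],[0,1,0],[.5,0,.866]])
L=np.array([[0,0,0],[0,0,.061],[0,0,.092]])@R+[-.026,0,.034]
print(proj("wrist",place(REST,L)),p["fovy"])
E
```

```text
[-0.9685 -0.2948  2.1933  0.2656  1.1541 -2.8454]
[[251.72   152.4863]
 [251.5455 211.2714]
 [251.4399 246.8879]] 64.2360393313992
```

View pics/w1.png

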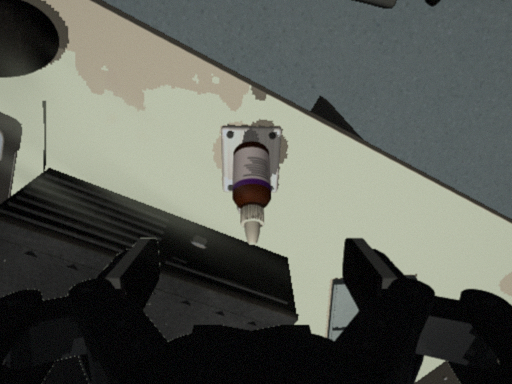

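The wrist view shows the bottle centred at column 251, with the tip at (253,245) against (251,247) predicted, midway between the fingers (about columns 152 and 352). The fit holds, so I'll approach and grip.

Converted, 0.1 m is 0.25, 0.08 m is 0.2.

Emit:
{"name": "jog_arm", "arguments": {
  "plan": [
    [[0,0,0.1],[0,0,0],1],
    [[0,0,0.2],[0,0,0],1],
    [[0,0,0.25],[0,0,0],1],
    [[0,0,0.25],[0,0,0],1],
    [[0,0,0.25],[0,0,0],0],
    [[0,0,0.25],[0,0,0],0],
    [[0,0,0.25],[0,0,0],0],
    [[0,0,0.25],[0,0,0],0],
    [[0,0,0.25],[0,0,0],0],
    [[0,0,0.25],[0,0,0],0]
  ]
}}

```text
time_s: 3.9
eef_pos: [0.4015, -0.1873, 0.0537]
eef_rot: [0.132, -0.103, 0.986, 0.011]
wrist_force: [-22.5, 5.5, 48.4]
opening: 0.002
grasp_force: 32.9
```

```bash
python3 - <<'E'
from h import *
print(ctrl.get_obs()["q"]); p,R=cur(); print("up .15 in tool",R.inv().apply([0,0,.15]))
E
```

```text
[-0.9041 -0.0615  2.2219  0.3062  0.8809 -2.867 ]
up .15 in tool [-0.0392 -0.0007 -0.1448]
```

The fingers closed fully, so the grasp missed; I need to see what happened.

```bash
python3 - <<'E'
from h import *
import cv2
a=ctrl.camera("wrist");s=ctrl.camera("side");t=ctrl.camera("top")
cv2.imwrite("pics/w2.png",a);cv2.imwrite("pics/s2.png",s);cv2.imwrite("pics/t2.png",t)
f=lambda im,x,y,w,h,k:cv2.resize(im[y:y+h,x:x+w],None,fx=k,fy=k,interpolation=cv2.INTER_CUBIC)
cv2.imwrite("pics/m2.png",np.hstack([a[:,90:410],f(s,260,240,96,77,5)[:384]]))
E
```

```text
(no output)
```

View pics/m2.png

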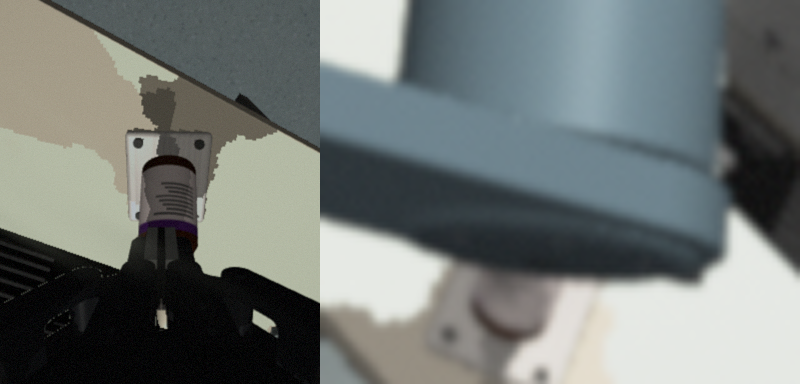

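Wrist view (full-frame columns = crop + 90): the bottle is still in the rest, with its body across columns 230–287, base edge near (258,160) and cap tip near (252,315), and the shut fingers lie over the shoulder. In the side crop the base is unmoved. I'll compare this with predictions.

```bash
python3 - <<'E'
from h import *
R=np.array([[.866,0,-.5],[0,1,0],[.5,0,.866]])
L=np.array([[0,0,0],[0,0,.061],[0,0,.092]])@R+[-.026,0,.034]
print(proj("wrist",place(REST,L)))
q=proj("wrist",place(REST,body()@R+[-.026,0,.034])); print(q.min(0),q.max(0))
p,Rt=cur(); z=Rt.apply([0,0,1])
print("tcp px",proj("wrist",[p,p-.019*z]))
print(ctrl.get_obs())
p=ctrl.camera_params("wrist"); V=p["view"]; print("cam in tool",Rt.inv().apply(-V[:3,:3].T@V[:3,3]-cur()[0]), "look",Rt.inv().apply(-V[2,:3]))
E
python3 - <<'E'
import cv2
a=cv2.imread("pics/w2.png"); cv2.imwrite("pics/w2c.png",cv2.resize(a[140:340,190:330],None,fx=3,fy=3,interpolation=cv2.INTER_CUBIC)*1)
g=cv2.resize(a[140:340,150:370],None,fx=3,fy=3,interpolation=cv2.INTER_CUBIC).astype(float)
cv2.imwrite("pics/w2c.png",(255*(g/255)**.5).astype('uint8'))
E
```

```text
[[259.3716 170.6838]
 [260.127  267.0114]
 [260.6314 331.331 ]]
[228.7964 154.8022] [291.6449 275.2113]
tcp px [[251.4839 220.8997]
 [251.5143 232.9491]]
{'time_s': 4.05, 'q': array([-0.9041, -0.0616,  2.222 ,  0.3063,  0.8808, -2.867 ]), 'dq': array([-0.0001, -0.0016, -0.0002, -0.0007, -0.0007, -0.0001]), 'joint_efforts': array([  2.0046, -10.1811, -19.9001,   1.9033,  -3.9334,   0.1466]), 'eef_pos': array([ 0.4015, -0.1873,  0.0537]), 'eef_rot': array([ 0.1315, -0.1029,  0.9859,  0.0113]), 'wrist_force': array([-21.2883,   5.036 ,  48.1026]), 'torque': array([1.3876, 1.4127, 0.6096]), 'grasp_force': 32.77702767052688, 'opening': 0.0013387745310632058}
cam in tool [ 0.0653 -0.0003 -0.176 ] look [-0.2587 -0.0006  0.966 ]
```

View pics/w2c.png

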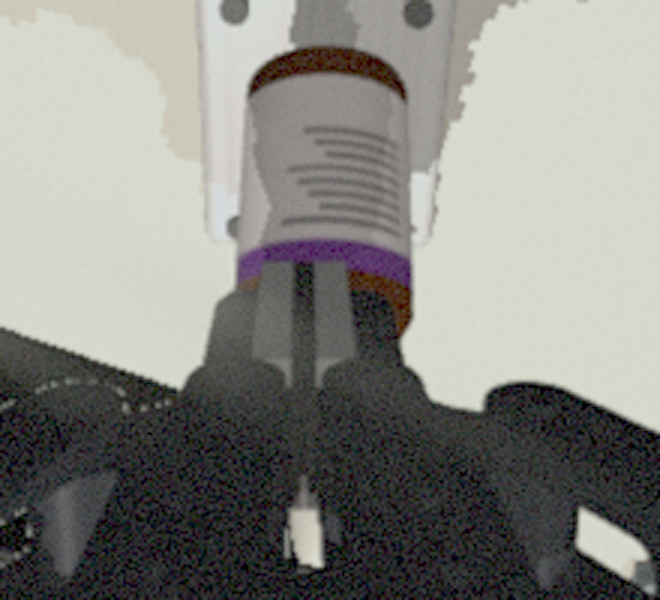

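The bottle is unmoved. The shut fingertips lie on the front of the bottle, roughly 35 mm behind where the reported TCP would put them. I'll back off and check the real fingertip by touching a clear bit of worktop.

Converted, -0.1 m is -0.25, -0.05 m is -0.125.

Emit:
{"name": "jog_arm", "arguments": {
  "plan": [
    [[0,0,-0.125],[0,0,0],0],
    [[0,0,-0.25],[0,0,0],0],
    [[0,0,-0.25],[0,0,0],0]
  ]
}}

```text
time_s: 4.42
eef_pos: [0.3756, -0.1925, 0.15]
eef_rot: [0.132, -0.102, 0.986, 0.01]
wrist_force: [0.4, -1.5, 0.4]
opening: 0.004
grasp_force: 0.0
```

```bash
python3 - <<'E'
from h import *
o=ctrl.get_obs();print(o["wrist_force"],o["opening"],o["eef_pos"])
print(rel([.44,-.05,.06],tool(0,.206)), rel([.44,-.05,.15],tool(0,.206)))
E
```

```text
[ 0.3832 -1.4643  0.3947] 0.003799358887447071 [ 0.3756 -0.1925  0.15  ]
[-0.0654  0.1271  0.1101 -0.0076  0.2659 -0.0002] [-0.089   0.1264  0.0232 -0.0076  0.2659 -0.0002]
```

Converted, 0.127 m is 0.3175, 0.126 m is 0.315, 0.266 rad is 0.127.

Emit:
{"name": "jog_arm", "arguments": {
  "plan": [
    [[-0.2225,0.315,0.0575],[0,0.127,0],0],
    [[-0.2225,0.315,0.0575],[0,0.127,0],0],
    [[-0.2225,0.315,0.0575],[0,0.127,0],0],
    [[-0.1625,0.3175,0.275],[0,0.127,0],0],
    [[-0.1625,0.3175,0.275],[0,0.127,0],0],
    [[-0.1625,0.3175,0.275],[0,0.127,0],0]
  ]
}}

```text
time_s: 5.18
eef_pos: [0.4348, -0.045, 0.0535]
eef_rot: [-0.005, -0.103, 0.995, 0.002]
wrist_force: [-0.8, -0.8, 0.8]
opening: -0.003
grasp_force: 0.0
```

Emit:
{"name": "jog_arm", "arguments": {
  "plan": [
    [[0,0,0.1],[0,0,0],0],
    [[0,0,0.125],[0,0,0],0],
    [[0,0,0.125],[0,0,0],0]
  ]
}}

```text
time_s: 5.55
eef_pos: [0.4375, -0.0468, 0.0069]
eef_rot: [-0.002, -0.103, 0.995, 0.0]
wrist_force: [0.2, 0.0, 0.4]
opening: 0.001
grasp_force: 0.0
```

Converted, 0.01 m is 0.025, 0.005 m is 0.0125.

Emit:
{"name": "jog_arm", "arguments": {
  "plan": [
    [[0,0,0.0125],[0,0,0],0],
    [[0,0,0.025],[0,0,0],0],
    [[0,0,0.025],[0,0,0],0]
  ]
}}

```text
time_s: 5.92
eef_pos: [0.4374, -0.0465, -0.0035]
eef_rot: [-0.002, -0.103, 0.995, 0.0]
wrist_force: [-0.5, -0.5, 0.2]
opening: 0.0
grasp_force: 0.0
```

Converted, 0.012 m is 0.03, 0.01 m is 0.025.

Emit:
{"name": "jog_arm", "arguments": {
  "plan": [
    [[0,0,0.0125],[0,0,0],0],
    [[0,0,0.025],[0,0,0],0],
    [[0,0,0.03],[0,0,0],0]
  ]
}}

```text
time_s: 6.3
eef_pos: [0.437, -0.0463, -0.0161]
eef_rot: [-0.002, -0.103, 0.995, 0.0]
wrist_force: [-0.1, 0.1, -0.7]
opening: 0.001
grasp_force: 0.0
```

Emit:
{"name": "jog_arm", "arguments": {
  "plan": [
    [[0,0,0.0075],[0,0,0],0],
    [[0,0,0.015],[0,0,0],0]
  ]
}}

```text
time_s: 6.55
eef_pos: [0.4374, -0.0465, -0.0218]
eef_rot: [-0.002, -0.103, 0.995, 0.0]
wrist_force: [0.1, -0.4, 0.5]
opening: -0.002
grasp_force: 0.0
```

Converted, 0.006 m is 0.015, 0.003 m is 0.0075.

Emit:
{"name": "jog_arm", "arguments": {
  "plan": [
    [[0,0,0.0075],[0,0,0],0],
    [[0,0,0.015],[0,0,0],0],
    [[0,0,0.015],[0,0,0],0]
  ]
}}

```text
time_s: 6.92
eef_pos: [0.4371, -0.0464, -0.0279]
eef_rot: [-0.002, -0.103, 0.995, 0.0]
wrist_force: [1.0, 0.3, 0.2]
opening: -0.001
grasp_force: 0.0
```

Converted, 0.004 m is 0.01, 0.003 m is 0.0075.

Emit:
{"name": "jog_arm", "arguments": {
  "plan": [
    [[0,0,0.0075],[0,0,0],0],
    [[0,0,0.01],[0,0,0],0],
    [[0,0,0.01],[0,0,0],0]
  ]
}}

```text
time_s: 7.3
eef_pos: [0.4372, -0.0464, -0.0317]
eef_rot: [-0.002, -0.103, 0.995, 0.0]
wrist_force: [-0.4, -0.7, -0.1]
opening: 0.003
grasp_force: 0.0
```

Emit:
{"name": "jog_arm", "arguments": {
  "plan": [
    [[0,0,0.0075],[0,0,0],0],
    [[0,0,0.01],[0,0,0],0],
    [[0,0,0.01],[0,0,0],0]
  ]
}}

```text
time_s: 7.68
eef_pos: [0.4377, -0.0467, -0.0334]
eef_rot: [-0.002, -0.103, 0.995, 0.0]
wrist_force: [-10.6, 2.1, 34.1]
opening: -0.003
grasp_force: 16.8
```

Converted, 0.003 m is 0.0075.

Emit:
{"name": "jog_arm", "arguments": {
  "plan": [
    [[0,0,0.0075],[0,0,0],0],
    [[0,0,0.0075],[0,0,0],0]
  ]
}}

```text
time_s: 7.92
eef_pos: [0.4377, -0.0467, -0.0336]
eef_rot: [-0.003, -0.103, 0.995, 0.0]
wrist_force: [-26.7, 5.9, 76.7]
opening: -0.002
grasp_force: 38.7
```

The worktop touch came at reported z = −0.033, so the real fingertips are 33 mm behind the reported TCP. I'll back off and redo the pre-grasp with that correction.

Emit:
{"name": "jog_arm", "arguments": {
  "plan": [
    [[0,0,-0.15],[0,0,0],0],
    [[0,0,-0.3],[0,0,0],0.5],
    [[0,0,-0.4],[0,0,0],1],
    [[0,0,-0.4],[0,0,0],1]
  ]
}}

```text
time_s: 8.43
eef_pos: [0.4407, -0.0475, 0.125]
eef_rot: [0.002, -0.103, 0.995, -0.002]
wrist_force: [0.8, 0.1, -0.1]
opening: 0.635
grasp_force: 0.0
```

```bash
cat >> h.py <<'E'
OFF=.019+.033+.004  # reported TCP ahead of the pads at 33 mm opening
G=place(REST,[-.026+.5*.037,0,.034+.866*.037])[0]
E
python3 - <<'E'
from h import *
R=tool(15,.206); z=R.apply([0,0,1]); print(rel(G+z*(OFF-.1),R))
E
```

```text
[ 0.0844 -0.1239  0.0166 -0.0034 -0.2587  0.0005]
```

Converted, -0.124 m is -0.31, 0.084 m is 0.21, -0.26 rad is -0.1241.

Emit:
{"name": "jog_arm", "arguments": {
  "plan": [
    [[0.125,-0.075,-0.05],[0,-0.0716,0],1],
    [[0.21,-0.31,0],[0,-0.1241,0],1],
    [[0.21,-0.31,0],[0,-0.1241,0],1],
    [[0.21,-0.31,0.0425],[0,-0.1241,0],1],
    [[0.21,-0.31,0.0425],[0,-0.1241,0],1]
  ]
}}

```text
time_s: 9.05
eef_pos: [0.3792, -0.184, 0.1023]
eef_rot: [0.126, -0.1, 0.987, 0.016]
wrist_force: [0.1, 0.1, 0.2]
opening: 0.998
grasp_force: 0.0
```

```bash
python3 - <<'E'
from h import *
R=tool(15,.206); z=R.apply([0,0,1]); print(rel(G+z*(OFF-.1),R),rel(G+z*(OFF),R))
print(ctrl.get_obs()["q"])
E
```

```text
[-0.0052 -0.003  -0.0051  0.0051 -0.0077 -0.0038] [-0.006  -0.0035  0.0949  0.0051 -0.0077 -0.0038]
[-0.9444 -0.2079  2.2246  0.2717  1.0406 -2.8462]
```

Converted, 0.095 m is 0.2375, 0.06 m is 0.15, -0.008 rad is -0.0038.

Emit:
{"name": "jog_arm", "arguments": {
  "plan": [
    [[-0.015,-0.0075,0.05],[0.0024,-0.0038,-0.0019],1],
    [[-0.015,-0.0075,0.15],[0.0024,-0.0038,-0.0019],1],
    [[-0.015,-0.0075,0.2375],[0.0024,-0.0038,-0.0019],1],
    [[-0.015,-0.0075,0.2375],[0.0024,-0.0038,-0.0019],1]
  ]
}}

```text
time_s: 9.55
eef_pos: [0.4094, -0.1784, 0.0118]
eef_rot: [0.129, -0.104, 0.986, 0.014]
wrist_force: [-1.2, -0.6, 0.1]
opening: 0.999
grasp_force: 0.0
```

```bash
python3 - <<'E'
from h import *
R=tool(15,.206); z=R.apply([0,0,1]); print(rel(G+z*(OFF),R))
E
```

```text
[ 0.001  -0.0023 -0.0004  0.0028 -0.0008  0.0045]
```

No contact at depth; close.

Converted, -0.002 m is -0.005, 0.001 m is 0.0025.

Emit:
{"name": "jog_arm", "arguments": {
  "plan": [
    [[0.0025,-0.005,0],[0,0,0],1],
    [[0.0025,-0.005,0],[0,0,0],0.3],
    [[0.0025,-0.005,0],[0,0,0],0],
    [[0.0025,-0.005,0],[0,0,0],0],
    [[0.0025,-0.005,0],[0,0,0],0],
    [[0.0025,-0.005,0],[0,0,0],0]
  ]
}}

```text
time_s: 10.3
eef_pos: [0.41, -0.1834, 0.0145]
eef_rot: [0.131, -0.104, 0.986, 0.012]
wrist_force: [-4.6, 3.9, 10.8]
opening: 0.371
grasp_force: 58.4
```

```bash
python3 - <<'E'
from h import *
p,R=cur(); print("up .14:",R.inv().apply([0,0,.14]))
E
```

```text
up .14: [-0.0366 -0.0005 -0.1351]
```

Converted, -0.135 m is -0.3375, -0.08 m is -0.2.

Emit:
{"name": "jog_arm", "arguments": {
  "plan": [
    [[-0.01,0,-0.035],[0,0,0],0],
    [[-0.025,0,-0.0925],[0,0,0],0],
    [[-0.055,0,-0.2],[0,0,0],0],
    [[-0.0915,0,-0.3375],[0,0,0],0],
    [[-0.0915,0,-0.3375],[0,0,0],0],
    [[-0.0915,0,-0.3375],[0,0,0],0]
  ]
}}

```text
time_s: 11.05
eef_pos: [0.4099, -0.1831, 0.1536]
eef_rot: [0.131, -0.103, 0.986, 0.011]
wrist_force: [0.4, 1.1, 0.1]
opening: 0.368
grasp_force: 59.6
```

```bash
python3 - <<'E'
from h import *
p,R=cur(); z=R.apply([0,0,1])
yaw=.1; Rt=tool(45,yaw); zt=Rt.apply([0,0,1])
# pad point = tcp - OFF z ; bottle base .037 below pads when upright
tgt=EMPTY+[0,0,.037+.10]+OFF*zt
print(rel(tgt,Rt),tgt,ctrl.get_obs()["q"])
E
```

```text
[-0.2265  0.1651  0.1155  0.0505 -0.5203  0.0974] [0.6192 0.0297 0.1004] [-0.8779 -0.2337  2.1314  0.2562  1.1271 -2.7547]
```

Converted, -0.226 m is -0.565, 0.165 m is 0.4125, -0.45 rad is -0.2149.

Emit:
{"name": "jog_arm", "arguments": {
  "plan": [
    [[0,0.1,0],[0,-0.0477,0.0095],0],
    [[-0.05,0.225,0],[0.0095,-0.0955,0.0239],0],
    [[-0.125,0.375,0],[0.0143,-0.1432,0.0334],0],
    [[-0.25,0.4125,0.1],[0.0239,-0.2149,0.0463],0],
    [[-0.565,0.4125,0.2875],[0.0239,-0.2483,0.0463],0],
    [[-0.565,0.4125,0.2875],[0.0239,-0.2483,0.0463],0],
    [[-0.565,0.4125,0.2875],[0.0239,-0.2483,0.0463],0],
    [[-0.565,0.4125,0.2875],[0.0239,-0.2483,0.0463],0],
    [[-0.565,0.4125,0.2875],[0.0239,-0.2483,0.0463],0]
  ]
}}

```text
time_s: 12.18
eef_pos: [0.617, 0.0298, 0.0988]
eef_rot: [0.38, -0.046, 0.924, 0.02]
wrist_force: [0.3, 0.3, -0.9]
opening: 0.364
grasp_force: 59.8
```

```bash
python3 - <<'E'
from h import *
import cv2
Rt=tool(45,.1); zt=Rt.apply([0,0,1])
print(rel(EMPTY+[0,0,.137]+OFF*zt,Rt)); o=ctrl.get_obs();print(o["q"],o["opening"])
f=lambda im,x,y,w,h,k:cv2.resize(im[y:y+h,x:x+w],None,fx=k,fy=k,interpolation=cv2.INTER_CUBIC)
s=ctrl.camera("side");t=ctrl.camera("top"); cv2.imwrite("pics/s3.png",s);cv2.imwrite("pics/t3.png",t)
B=EMPTY+[0,0,.1]
print([proj(n,[B,B+[0,0,.061],B+[0,0,.092]]) for n in("side","top")])
cv2.imwrite("pics/m3.png",np.hstack([f(s,220,90,80,110,5),f(t,230,130,80,110,5)]))
E
```

```text
[-0.0027 -0.0004  0.0004  0.002  -0.0042 -0.0005]
[-0.3119  0.0438  2.2433  1.1936  0.3102 -3.0478] 0.36382812616822574
[array([[268.6269, 172.2989],
       [269.9337, 155.2035],
       [270.6485, 145.853 ]]), array([[267.5818, 177.5806],
       [267.744 , 172.4334],
       [267.8327, 169.6212]])]
```

View pics/m3.png

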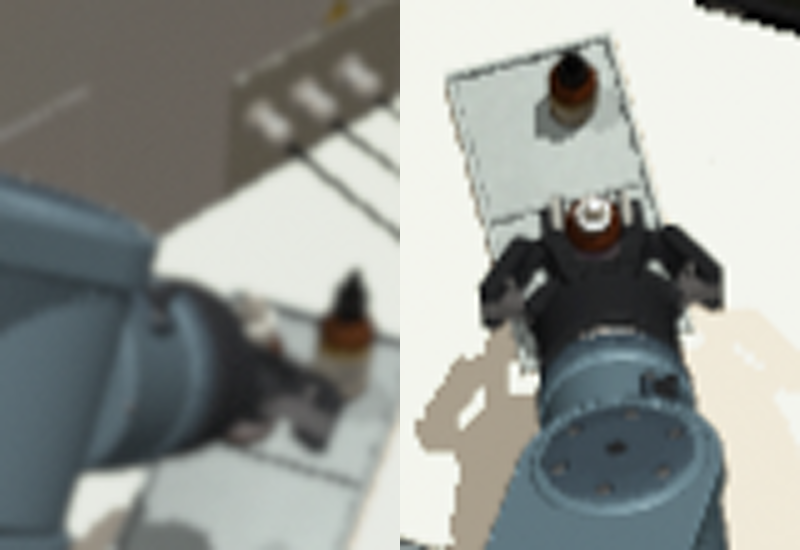

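Top crop: cap tip at (595,213), shoulder spanning columns 565–622. Side crop: tip at about (258,298), base lower edge at about row 442. The bottle is held nearly upright over the empty half; next I'll estimate its residual tilt.

```bash
cat > fit.py <<'E'
from h import *
tt=np.array([195,213])/5+[230,130]-.4; sh=np.array([165,222])/5+230-.4
ts=np.array([258,298])/5+[220,90]-.4; sb=442/5+90-.4
p,Rt=cur(); pad=p-OFF*Rt.apply([0,0,1]); print("pad",pad)
def pose(v):
    R=Ro.from_rotvec([v[3],v[4],0]); return R,pad+v[:3]-R.apply([0,0,.037])
def res(v):
    R,b=pose(v); tip=b+R.apply([0,0,.092]); B=R.apply(body())+b
    T=proj("top",R.apply(body()[60:])+b)
    return np.r_[proj("top",tip)[0]-tt,T[:,0].min()-sh[0],T[:,0].max()-sh[1],proj("side",tip)[0]-ts,proj("side",B)[:,1].max()-sb, v[:3]/.003,v[3:]/.1]
r=least_squares(res,np.zeros(5)); print(r.x,np.degrees(r.x[3:])); print(res(np.zeros(5))); print(r.fun)
R,b=pose(r.x); print("base",b,"off",b-EMPTY)
E
python3 fit.py
```

```text
pad [0.5784 0.0251 0.1405]
[-0.0007 -0.     -0.0015  0.0576 -0.0685] [ 3.2991 -3.9242]
[-0.5341 -2.1201 -0.5806 -0.076  -0.6586 -2.9881  0.2604  0.      0.
  0.      0.      0.    ]
[ 0.6198 -0.3283 -0.0743  0.3943 -0.6518 -0.5401  0.0717 -0.249  -0.0111
 -0.5034  0.5758 -0.6849]
base [0.5802 0.0271 0.1022] off [0.0004 0.0014 0.0992]
```

```bash
python3 - <<'E'
from h import *
p,R=cur(); Rn=Ro.from_rotvec([-.03,.06,0])*R
pad=p-OFF*R.apply([0,0,1])+[.002,.0006,-.087]
print(rel(pad+OFF*Rn.apply([0,0,1]),Rn)); print(ctrl.get_obs()["q"])
E
```

```text
[ 0.0635 -0.0006  0.0629  0.0169  0.0627 -0.0168]
[-0.3128  0.0401  2.2434  1.1939  0.3101 -3.0479]
```

```bash
python3 - <<'E'
from h import *
p,R=cur(); Rn=Ro.from_rotvec([0,0,-.2])*Ro.from_rotvec([-.03,.06,0])*R
pad=p-OFF*R.apply([0,0,1])+[.002,.0006,0]
for dz in(0,-.087): print(rel(pad+[0,0,dz]+OFF*Rn.apply([0,0,1]),Rn))
E
```

```text
[ 0.0027 -0.0079  0.0007  0.1537  0.0648  0.1291]
[ 0.0642 -0.0079  0.0622  0.1537  0.0648  0.1291]
```

Careful with the scale: shifts go in shares of 0.4 m and turns go in shares of 120 degrees. That gives: -0.008 m is -0.02, -0.004 m is -0.01, 0.154 rad is 0.0735.

Emit:
{"name": "jog_arm", "arguments": {
  "plan": [
    [[0.0025,-0.01,0],[0.0358,0.0143,0.031],0],
    [[0.0075,-0.02,0.0025],[0.0735,0.031,0.0616],0],
    [[0.0075,-0.02,0.0025],[0.0735,0.031,0.0616],0],
    [[0.0075,-0.02,0.0025],[0.0735,0.031,0.0616],0]
  ]
}}

```text
time_s: 12.78
eef_pos: [0.6155, 0.0206, 0.0973]
eef_rot: [0.351, 0.036, 0.935, -0.025]
wrist_force: [-0.2, -0.4, -0.3]
opening: 0.365
grasp_force: 59.7
```

```bash
python3 - <<'E'
from h import *
p,R=cur(); print(ctrl.get_obs()["q"],"pad",p-OFF*R.apply([0,0,1]), "down .087",R.inv().apply([0,0,-.087]))
E
```

```text
[-0.1888  0.0495  2.1973  0.2813  0.1848 -1.9394] pad [0.5788 0.0247 0.1395] down .087 [0.0572 0.0019 0.0655]
```

Converted, 0.066 m is 0.165, 0.001 m is 0.0025.

Emit:
{"name": "jog_arm", "arguments": {
  "plan": [
    [[0.0375,0.0025,0.0425],[0,0,0],0],
    [[0.0875,0.005,0.1],[0,0,0],0],
    [[0.125,0.0075,0.1425],[0,0,0],0],
    [[0.1425,0.0075,0.165],[0,0,0],0],
    [[0.1425,0.0075,0.165],[0,0,0],0]
  ]
}}

```text
time_s: 13.4
eef_pos: [0.6185, 0.0227, 0.0198]
eef_rot: [0.342, 0.04, 0.939, -0.024]
wrist_force: [0.9, -0.2, 0.4]
opening: 0.367
grasp_force: 59.7
```

```bash
python3 - <<'E'
from h import *
p,R=cur(); o=ctrl.get_obs(); print(o["q"],"pad",p-OFF*R.apply([0,0,1]), "down .01",R.inv().apply([0,0,-.01]))
E
```

```text
[-0.1797  0.2564  2.1826  1.4684  0.043  -3.1189] pad [0.5827 0.0267 0.0627] down .01 [0.0064 0.0002 0.0077]
```

q6 is at its limit near a wrist singularity (q5≈0). I'll back up, align the tool azimuth with the arm and reduce the tilt slightly.

```bash
python3 - <<'E'
from h import *
p,R=cur(); Z=R.apply([0,0,1]); print("yaw",np.arctan2(Z[1],Z[0]),"tilt",np.degrees(np.arccos(-Z[2])))
Rn=tool(45-3.5-5,-.18)   # bottle upright needed ~41.5; 5 deg short
pad=EMPTY+[0,0,.037+.06]
v=rel(pad+OFF*Rn.apply([0,0,1]),Rn);print(v)
print("up .04 only",R.inv().apply([0,0,.04]))
E
```

```text
yaw -0.11317781777361978 tilt 40.062454422360055
[-0.0183 -0.0041 -0.0305  0.0405  0.0628  0.0813]
up .04 only [-0.0257 -0.0007 -0.0306]
```

Converted, -0.031 m is -0.0775, -0.03 m is -0.075, 0.081 rad is 0.0387.

Emit:
{"name": "jog_arm", "arguments": {
  "plan": [
    [[-0.0325,0,-0.0375],[0,0,0],0],
    [[-0.065,0,-0.0775],[0,0,0],0],
    [[-0.045,-0.01,-0.075],[0.0095,0.0143,0.0191],0],
    [[-0.045,-0.01,-0.075],[0.0191,0.0301,0.0387],0],
    [[-0.045,-0.01,-0.075],[0.0191,0.0301,0.0387],0],
    [[-0.045,-0.01,-0.075],[0.0191,0.0301,0.0387],0]
  ]
}}

```text
time_s: 14.15
eef_pos: [0.6124, 0.0196, 0.055]
eef_rot: [0.312, 0.083, 0.946, -0.03]
wrist_force: [0.0, 0.7, -1.0]
opening: 0.366
grasp_force: 59.8
```

```bash
python3 - <<'E'
from h import *
p,R=cur(); Z=R.apply([0,0,1]); o=ctrl.get_obs(); print(o["q"],"pad",p-OFF*Z,"tilt",np.degrees(np.arccos(-Z[2])),np.arctan2(Z[1],Z[0]))
Rn=tool(36.5,-.18)
for h in(.012,.004): print(rel(EMPTY+[0,0,.037+h]+OFF*Rn.apply([0,0,1]),Rn))
E
```

```text
[-0.1505  0.1569  2.1478 -0.0938  0.2013 -1.4608] pad [0.5797 0.0256 0.1   ] tilt 36.48328977035736 -0.18201119542717692
[ 0.0284  0.0004  0.0386 -0.0012 -0.0003  0.0056]
[ 0.0332  0.0004  0.0451 -0.0012 -0.0003  0.0056]
```

Converted, 0.0386 m is 0.0965, 0.0284 m is 0.071.

Emit:
{"name": "jog_arm", "arguments": {
  "plan": [
    [[0.025,0,0.0325],[0,0,0],0],
    [[0.05,0,0.0675],[0,0,0],0],
    [[0.071,0,0.0965],[0,0,0],0],
    [[0.071,0,0.0965],[0,0,0],0],
    [[0.071,0,0.0965],[0,0,0],0]
  ]
}}

```text
time_s: 14.78
eef_pos: [0.6133, 0.0202, 0.0068]
eef_rot: [0.312, 0.082, 0.946, -0.029]
wrist_force: [0.3, 0.2, -0.3]
opening: 0.372
grasp_force: 59.8
```

```bash
python3 - <<'E'
from h import *
p,R=cur(); Z=R.apply([0,0,1]); o=ctrl.get_obs(); print(o["q"],"pad",p-OFF*Z,"tilt",np.degrees(np.arccos(-Z[2])),np.arctan2(Z[1],Z[0]),"down .01",R.inv().apply([0,0,-.01]))
E
```

```text
[-0.1504  0.2804  2.1463 -0.211   0.0798 -1.3438] pad [0.5806 0.0261 0.0518] tilt 36.50210559429802 -0.17849779546074984 down .01 [0.0059 0.     0.008 ]
```

Step down slowly toward contact.

Converted, 0.0056 m is 0.014, 0.0041 m is 0.0103.

Emit:
{"name": "jog_arm", "arguments": {
  "plan": [
    [[0.005,0,0.0075],[0,0,0],0],
    [[0.0103,0,0.014],[0,0,0],0],
    [[0.0103,0,0.014],[0,0,0],0]
  ]
}}

```text
time_s: 15.15
eef_pos: [0.6145, 0.0206, -0.0002]
eef_rot: [0.313, 0.081, 0.946, -0.029]
wrist_force: [1.3, -0.8, 4.7]
opening: 0.363
grasp_force: 60.1
```

Converted, 0.0032 m is 0.008, 0.0024 m is 0.006.

Emit:
{"name": "jog_arm", "arguments": {
  "plan": [
    [[0.003,0,0.004],[0,0,0],0],
    [[0.006,0,0.008],[0,0,0],0],
    [[0.006,0,0.008],[0,0,0],0]
  ]
}}

```text
time_s: 15.52
eef_pos: [0.6181, 0.0206, -0.0003]
eef_rot: [0.317, 0.081, 0.945, -0.028]
wrist_force: [-6.5, 0.4, 23.4]
opening: 0.367
grasp_force: 62.3
```

```bash
python3 -c "
from h import *
print(ctrl.get_obs()['q'])"
```

```text
[-0.1494  0.3078  2.1403 -0.3204  0.049  -1.2343]
```

Contact is made. Now I'll check the bottle's tilt and whether it is seated before letting go.

```bash
python3 - <<'E'
from h import *
import cv2
p,R=cur(); Z=R.apply([0,0,1]); print("pad",p-OFF*Z,np.degrees(np.arccos(-Z[2])))
f=lambda im,x,y,w,h,k:cv2.resize(im[y:y+h,x:x+w],None,fx=k,fy=k,interpolation=cv2.INTER_CUBIC)
s=ctrl.camera("side");t=ctrl.camera("top"); cv2.imwrite("pics/s4.png",s);cv2.imwrite("pics/t4.png",t)
B=EMPTY
print([proj(n,[B,B+[0,0,.061],B+[0,0,.092]]) for n in("side","top")])
cv2.imwrite("pics/m4.png",np.hstack([f(s,235,140,57,80,7),f(t,240,150,57,80,7)]))
E
```

```text
pad [0.5849 0.0265 0.0444] 37.07973876136
[array([[266.7311, 197.0969],
       [267.8538, 182.4113],
       [268.4645, 174.4225]]), array([[267.3461, 185.0599],
       [267.4858, 180.6287],
       [267.5617, 178.2205]])]
```

View pics/m4.png

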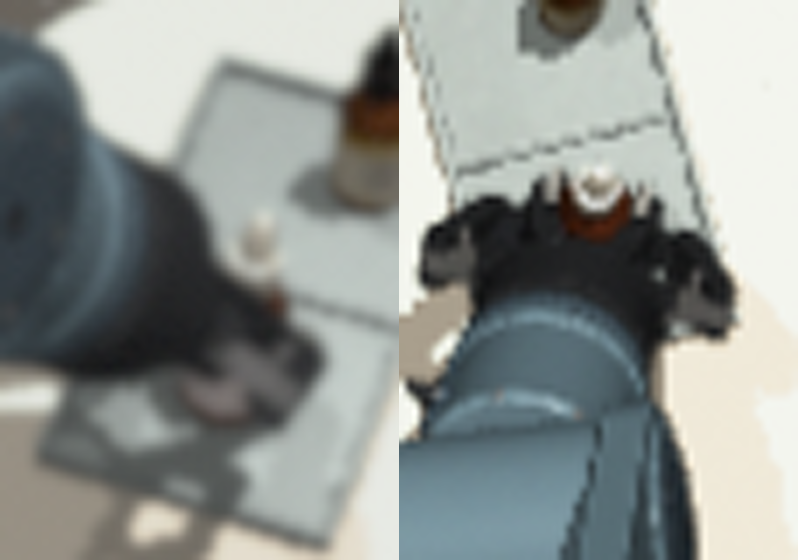

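Side crop: cap tip at (263,215), base low edge at row 425. Top crop: tip at (600,180). The bottle stands on its front edge, leaning about 5° forward and well within the half, so I'll take off the pressing force and open.

Converted, -0.0018 m is -0.0045, -0.0015 m is -0.0038.

Emit:
{"name": "jog_arm", "arguments": {
  "plan": [
    [[-0.0025,0,-0.0038],[0,0,0],0],
    [[-0.003,0,-0.0045],[0,0,0],0]
  ]
}}

```text
time_s: 15.88
eef_pos: [0.6164, 0.0206, -0.0002]
eef_rot: [0.315, 0.081, 0.945, -0.028]
wrist_force: [2.5, -0.2, 5.6]
opening: 0.368
grasp_force: 60.3
```

Emit:
{"name": "jog_arm", "arguments": {
  "plan": [
    [[0,0,0],[0,0,0],0.42],
    [[0,0,0],[0,0,0],0.48],
    [[0,0,0],[0,0,0],0.55],
    [[0,0,0],[0,0,0],0.7],
    [[0,0,0],[0,0,0],1],
    [[0,0,0],[0,0,0],1],
    [[0,0,0],[0,0,0],1],
    [[0,0,0],[0,0,0],1]
  ]
}}

```text
time_s: 16.88
eef_pos: [0.6129, 0.0208, -0.0033]
eef_rot: [0.311, 0.081, 0.946, -0.029]
wrist_force: [0.2, 0.8, -0.3]
opening: 0.997
grasp_force: 0.0
```

Converted, -0.17 m is -0.425, -0.13 m is -0.325.

Emit:
{"name": "jog_arm", "arguments": {
  "plan": [
    [[0,0,-0.025],[0,0,0],1],
    [[0,0,-0.075],[0,0,0],1],
    [[0,0,-0.15],[0,0,0],1],
    [[0,0,-0.225],[0,0,0],1],
    [[0,0,-0.325],[0,0,0],1],
    [[0,0,-0.425],[0,0,0],1],
    [[0,0,-0.425],[0,0,0],1],
    [[0,0,-0.425],[0,0,0],1],
    [[0,0,-0.425],[0,0,0],1],
    [[0,0,-0.425],[0,0,0],1]
  ]
}}

```text
time_s: 18.12
eef_pos: [0.5131, 0.0385, 0.1319]
eef_rot: [0.31, 0.082, 0.947, -0.029]
wrist_force: [0.5, -0.5, 0.8]
opening: 1.002
grasp_force: 0.0
```

Emit:
{"name": "jog_arm", "arguments": {
  "plan": [
    [[0,0,0],[0,0,0],1],
    [[0,0,0],[0,0,0],1],
    [[0,0,0],[0,0,0],1],
    [[0,0,0],[0,0,0],1],
    [[0,0,0],[0,0,0],1],
    [[0,0,0],[0,0,0],1],
    [[0,0,0],[0,0,0],1],
    [[0,0,0],[0,0,0],1],
    [[0,0,0],[0,0,0],1],
    [[0,0,0],[0,0,0],1]
  ]
}}

```text
time_s: 19.38
eef_pos: [0.5136, 0.0386, 0.1335]
eef_rot: [0.311, 0.082, 0.946, -0.029]
wrist_force: [-0.2, -0.2, 0.7]
opening: 1.0
grasp_force: 0.0
```

```bash
python3 - <<'E'
from h import *
import cv2
f=lambda im,x,y,w,h,k:cv2.resize(im[y:y+h,x:x+w],None,fx=k,fy=k,interpolation=cv2.INTER_CUBIC)
s=ctrl.camera("side");t=ctrl.camera("top");w=ctrl.camera("wrist")
for n,i in zip("stw",(s,t,w)): cv2.imwrite(f"pics/{n}5.png",i)
B=EMPTY
print([proj(n,[B,B+[0,0,.061],B+[0,0,.092]]) for n in("side","top","wrist")])
cv2.imwrite("pics/m5.png",np.hstack([f(s,235,140,57,80,5),f(t,240,150,50,80,5),cv2.resize(w[:,100:400],(250,320))[:,:][:400] if 0 else cv2.copyMakeBorder(cv2.resize(w,(260,195)),0,205,0,0,0)]))
E
```

```text
[array([[266.7311, 197.0969],
       [267.8538, 182.4113],
       [268.4645, 174.4225]]), array([[267.3461, 185.0599],
       [267.4858, 180.6287],
       [267.5617, 178.2205]]), array([[250.2291, 151.5665],
       [249.7998, 197.6868],
       [249.5341, 226.2279]])]
```

View pics/m5.png

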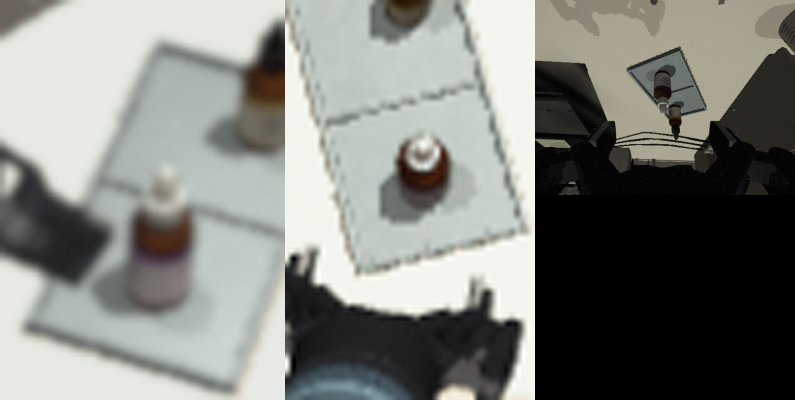

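The bottle stands upright in the middle of the empty half: side tip at (268.4,173) against (268.5,174.4) predicted. The far-half bottle is in place. I'll watch one more second and hand in.

Emit:
{"name": "jog_arm", "arguments": {
  "plan": [
    [[0,0,0],[0,0,0],1],
    [[0,0,0],[0,0,0],1],
    [[0,0,0],[0,0,0],1],
    [[0,0,0],[0,0,0],1],
    [[0,0,0],[0,0,0],1],
    [[0,0,0],[0,0,0],1],
    [[0,0,0],[0,0,0],1],
    [[0,0,0],[0,0,0],1]
  ]
}}

```text
time_s: 20.52
eef_pos: [0.5136, 0.0386, 0.1335]
eef_rot: [0.311, 0.082, 0.946, -0.029]
wrist_force: [0.5, 0.5, -0.2]
opening: 1.0
grasp_force: 0.0
```

```bash
python3 -c "
from h import *; import cv2
d=np.abs(ctrl.camera('side')[165:206,255:276].astype(int)-cv2.imread('pics/s5.png')[165:206,255:276]).mean(); print('change',d)
print(ctrl.hand_in())"
```

```text
change 0.5598141695702671
the job is handed in; nothing more can be done
None
```

The brown dropper bottle stands upright and still in the middle of the tray's empty half, and I handed the job in at about 20.6 s of the 48 s allowed; the first grasp missed because the real fingertips sit 33 mm behind the reported TCP, so I corrected for that and took it on the second try, and the hand-in gave no verdict.

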